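Stand the toppled measuring cylinder up in its bin

TASK

Two long white pieces lean in the two deep bins on the lab bench. Stand the measuring cylinder (the one with thin rings round its stem and a wide round foot) upright on its foot on the floor of its own bin, without lifting it out of the bin, and let go of it. Leave the plain footless tube in the other bin as it is.

Things in the scene. Friction and masses are not known exactly. Their poses are not given: they have to be found in the camera images.
- cylinder: white plastic, about 0.16 kg: round stem 30 mm in diameter on a flat round foot, 60 mm in diameter, 10 mm thick; 260 mm tall over all, 33 mm bead on the top 4 mm. Origin: centre of the foot's underside; z along the stem to the mouth. At first it leans 35 degrees to the bin's +x: foot on the floor at the -x wall, stem on the +x rim, top 75 mm beyond the rim. Stands freely upright.
- bin: deep open grey plastic bin, fixed to the bench, one of two alike. Inside 140 mm (its x) by 120 mm (its y), walls and floor 5 mm thick, 6 mm lip round the outside of the rim, rim 160 mm above the bench. Origin: centre of its underside; z up. This one holds the measuring cylinder; its +x is the side the cylinder leans towards, away from the robot within 35 degrees.
- tube: plain white plastic tube without a foot, 30 mm in diameter and 260 mm long, leaning in the other bin about 37 degrees towards that bin's +x side; leave it. Origin: centre of its lower end; z runs along it to its upper end.
- tube_bin: deep open grey plastic bin, fixed to the bench, one of two alike. Inside 140 mm (its x) by 120 mm (its y), walls and floor 5 mm thick, 6 mm lip round the outside of the rim, rim 160 mm above the bench. Origin: centre of its underside; z up. This one holds the plain tube.
Mind the look-alikes: they are no part of the job. What is shaped like the bin but brown or turquoise is not meant.

How it is judged:
At the end, for the whole second after the job is handed in: The measuring cylinder stands within 6 degrees of upright, at rest, its foot flat on the floor of its own bin (within 7 mm in height; anywhere between the walls), let go (angle between cylinder's own z axis and vertical below 0.1 rad and z of cylinder in the frame of bin between 0 and 0.012 m and x of cylinder in the frame of bin between -0.045 and 0.045 m and y of cylinder in the frame of bin between -0.035 and 0.035 m and linear speed of cylinder below 0.02 m/s and contact force between cylinder and bin above 0.3 N); the robot touches nothing.
It fails at once if the measuring cylinder is lifted out of its bin (its foot rises above the rim) (height (world z) of cylinder above 0.16 m).
It fails at once if the plain tube is disturbed (its lower end moves more than 25 mm or it leaves its lean by about 8 degrees) (distance of tube from where it was at the start of the episode above 0.025 m or angle between tube's own z axis and vertical below 0.499385 rad or angle between tube's own z axis and vertical above 0.779385 rad).
It also fails if it takes over 35 s, if anything falls off the work surface, if the arm or the gripper's body presses on something with over 40 N, if the wrist force passes 120 N, or if a joint passes its speed limit or range.

ROBOT

A 6-joint arm with a two-finger parallel gripper is mounted at the origin on the work surface. World frame = base frame: x ahead of the robot, y to its left, z up, the work surface at z = 0. Lengths are in m, angles in rad, forces in N, time in s.
With the tool pointing down it reaches from about 0.375 to 0.925 m from the base axis. Payload 5.7 kg.
Tool frame: the origin (TCP) lies at the very end of the fingers, on their centre line; the grasp point (between the pads) lies 19 mm behind it; z points along the fingers, y is the direction in which the jaws open and shut (so a half turn about z gives the same grasp; the last joint's range is limited). The gripper opens to 85 mm and grips with 20 to 120 N. Pads are 22 mm wide; open, the fingers measure 114 mm over their backs; the gripper's body (76 mm by 85 mm) begins 54 mm behind the grasp point. The pads swing forward as they close: fully open they stand 13 mm farther back than shut.
Start: joints at [1.222, 0.359, 1.51, -0, 1.272, -0.115], TCP at [0.139, 0.584, 0.231] pointing down, gripper open.
Joint ranges: [-2.97, 2.97], [-1.01, 2.36], [0.21, 2.38], [-0.96, 4.11], [0.2, 2.71], [-2.98, 2.98]. Speed limits (rad/s): [2.39, 2.39, 3.14, 3.14, 3.14, 3.14].

INTERFACE

Orientations are given as a rotation vector (axis times angle).
In Python, from bench import readout, eyes, job, models gives the robot as it stands.
- The arm moves only by the tool play_rows, never from a script. Its argument "moves" is a list of rows, each an object of numbers: "tx", "ty", "tz": the shift along the world's x, y, z in m; "spin": the turn about the world's z in rad. A call has 1 to 12 rows; each row shifts and turns the commanded pose from where the row before left it; what a row does not reach is not made up. A row lasts 1/10 s, in which the tool goes at most 50 mm and 8.59 degrees, less where a joint would pass 70% of its speed; a pose out of reach is approached as far as the arm can. A call is refused whole if a number of a shift passes 0.05 or a number of a turn 0.15, either way. A call with a gripper value outside its range is refused whole. "fingers" is the opening, from 0 (shut) to 1 (fully open), set as the call begins (left out, the last holds). The fingers move at their own pace and stop on an object; "squeeze" is the grip in N (left out, the last holds). Time passes only in rows, so rows that do not move let the fingers close. It gives the time, the measured TCP pose, the force and the opening at its end, in the units of the state.
- readout.state(): the state, without advancing time (a new reading comes with each control period).
- eyes.capture(name): name is "scene" or "top" or "wrist"; returns a dict with "color" (400x640x3 uint8, blue, green, red), "camera_matrix" (3x3 intrinsics, pixels), "eye" and "attitude" of the camera in the world. Camera axes: x right, y up, looking along -z (the intrinsics and any distortion apply to the point x, -y, -z); pixel columns grow to the right and rows downward; lengths in m; the calibration is good to about 2 mm. A picture is of the moment at which its call begins. There is no depth.
- job.hand_in(): hands the job in, once; it reports no verdict.
Trained networks look in a picture, given as the dict that the camera call returned (one of the last four; its "shot" number tells which), for a name from the list of things; names that differ only in an ending like _2 or _b are one class to them, and where a whole thing is asked for, a point or a joint stands for the part that bears it (a point fixed in the world has none). Each returns a list of dicts, best first, with "p" (0 to 1); they miss things now and then, are a little off and sometimes report something else, mostly with a low value. They report only what shows in the picture. A call takes as long as a camera call. They do not tell look-alikes from the thing itself.
- models.look_for(picture, query): "bbox" ([left, top, right, bottom] in pixels, round what is visible of it).
The state is a dict: "time": time; "joint_pos": joint angles; "dq": joint speeds; "joint_efforts": joint torques, N m; "tool_pos": TCP position; "ee_rot": TCP orientation; "force": force on the tool from outside, world axes, zero at the start; "ft_torque": the same for the moment, N m; "opening": opening from 0.0 (shut) to 1.0 (fully open).
Only numpy, scipy, OpenCV 4.12 (cv2) and the standard library are available. Lean on these libraries where they do the work, as an engineer would, in place of code of your own. Each camera call takes 0.05 s, during which the arm holds its last target.

## Working session

There is one attempt and no reset: what is moved stays moved. The work goes in short steps, Python scripts to look and compute and a tool call to move; the robot and the scene stay as the last step left them, time stands still between calls to the robot, and variables do not carry over. Pictures are saved under pics/ and viewed, and the job is handed in when it is done.

Besides the shell and the picture viewer there is one more tool, called after "Emit:" as name(argument=value, ...), one argument or row to a line, values as JSON. play_rows: Moves the arm, as the interface text tells. Its arguments: {"type":"object","properties":{"moves":{"type":"array","items":{"type":"object","properties":{"tx":{"type":"number"},"ty":{"type":"number"},"tz":{"type":"number"},"spin":{"type":"number"}}}},"fingers":{"type":"number"},"squeeze":{"type":"number"}},"required":["moves"]}

```bash
mkdir -p pics; ls
python3 - <<'E'
from bench import readout, eyes, models
import cv2, numpy as np
s=readout.state(); print({k:np.round(v,3).tolist() for k,v in s.items()})
for n in ("scene","top","wrist"):
    p=eyes.capture(n); cv2.imwrite(f"pics/{n}0.png",p["color"])
    print(n,p["shot"],np.round(p["camera_matrix"],1).tolist(),np.round(p["eye"],4).tolist(),np.round(p["attitude"],4).tolist(),[k for k in p])
    for q in ("cylinder","tube","bin"):
        print(q,[(np.round(r["bbox"]).tolist(),round(r["p"],2)) for r in models.look_for(p,q)])
E
```

```text
pics
{'time': 0.0, 'joint_pos': [1.222, 0.36, 1.511, 0.0, 1.273, -0.115], 'dq': [0.0, -0.0, 0.001, 0.001, -0.001, 0.0], 'joint_efforts': [-0.003, -52.761, -27.861, -0.001, 0.013, -0.0], 'tool_pos': [0.139, 0.583, 0.23], 'ee_rot': [-0.366, -3.12, 0.003], 'force': [0.076, -1.315, -0.167], 'ft_torque': [0.013, -0.056, 0.03], 'opening': 1.0}
scene 1 [[500.8, 0.0, 322.6], [0.0, 500.8, 203.2], [0.0, 0.0, 1.0]] [0.6209, 0.6597, 1.2965] [0.0422, 0.6956, 2.9235] ['color', 'camera_matrix', 'eye', 'attitude', 'shot']
cylinder [([302.0, 245.0, 365.0, 265.0], 0.6)]
tube [([291.0, 102.0, 344.0, 132.0], 0.77)]
bin [([402.0, 236.0, 496.0, 321.0], 0.9), ([192.0, 236.0, 278.0, 327.0], 0.71), ([203.0, 104.0, 283.0, 197.0], 0.57)]
top 2 [[426.7, 0.0, 314.9], [0.0, 426.7, 201.9], [0.0, 0.0, 1.0]] [0.301, 0.0255, 1.1047] [0.1748, -0.1548, -1.489] ['color', 'camera_matrix', 'eye', 'attitude', 'shot']
cylinder [([212.0, 140.0, 268.0, 222.0], 0.71)]
tube [([403.0, 168.0, 429.0, 250.0], 0.67), ([210.0, 150.0, 290.0, 244.0], 0.37)]
bin [([148.0, 258.0, 236.0, 344.0], 0.78), ([354.0, 75.0, 446.0, 173.0], 0.72), ([209.0, 150.0, 292.0, 240.0], 0.66), ([210.0, 52.0, 278.0, 143.0], 0.62)]
wrist 3 [[281.1, 0.0, 319.5], [0.0, 281.1, 201.0], [0.0, 0.0, 1.0]] [0.0747, 0.5991, 0.3728] [-0.2271, -0.1822, 1.3286] ['color', 'camera_matrix', 'eye', 'attitude', 'shot']
cylinder []
tube []
bin [([1.0, 239.0, 192.0, 400.0], 0.87)]
```

View pics/scene0.png

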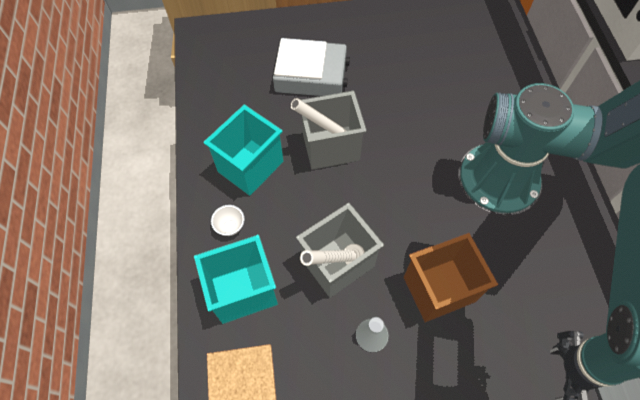

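View pics/top0.png

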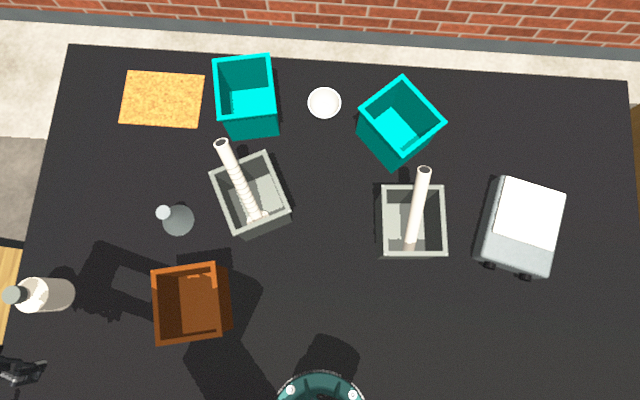

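Run:
```python
import cv2,numpy as np
a=cv2.imread("pics/top0.png")
x=cv2.resize(a[110:260,190:310],None,fx=4,fy=4,interpolation=cv2.INTER_CUBIC)[:600,:390]
x=cv2.resize(a[120:260,190:310],None,fx=3.3,fy=3.3,interpolation=cv2.INTER_CUBIC)
y=cv2.resize(a[120:260,340:460],None,fx=3.3,fy=3.3,interpolation=cv2.INTER_CUBIC)
cv2.imwrite("pics/crop0.png",np.hstack([x,y]))
```

```text
(no output)
```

View pics/crop0.png

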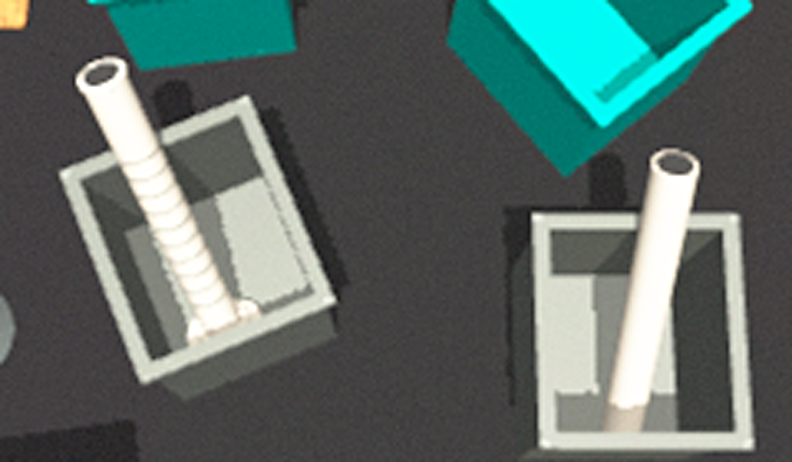

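Candidates (top image): the ringed piece with a foot at (240,180), and the plain footless tube at (417,210). The crop shows rings and a foot only on the left one, so that is the cylinder, in the grey bin at about (250,192). Brown (190,303) and turquoise (245,95), (400,122) bins are ignored. Next I measure poses.

```bash
cat > h.py <<'E'
import numpy as np,cv2
from scipy.spatial.transform import Rotation as R
from scipy.optimize import least_squares
CAM={"scene":([[500.8,0,322.6],[0,500.8,203.2],[0,0,1]],[0.6209,0.6597,1.2965],[0.0422,0.6956,2.9235]),
"top":([[426.7,0,314.9],[0,426.7,201.9],[0,0,1]],[0.301,0.0255,1.1047],[0.1748,-0.1548,-1.489])}
def proj(P,c):
    K,e,a=CAM[c] if isinstance(c,str) else c
    p=R.from_rotvec(a).inv().apply(np.atleast_2d(P)-np.array(e)); K=np.array(K)
    return np.c_[K[0,0]*p[:,0]/-p[:,2]+K[0,2],K[1,1]*-p[:,1]/-p[:,2]+K[1,2]]
def back(uv,z,c):
    K,e,a=CAM[c] if isinstance(c,str) else c; K=np.array(K);uv=np.atleast_2d(uv)
    d=R.from_rotvec(a).apply(np.c_[(uv[:,0]-K[0,2])/K[0,0],-(uv[:,1]-K[1,2])/K[1,1],-np.ones(len(uv))])
    return np.array(e)+d*((z-e[2])/d[:,2])[:,None]
E
python3 - <<'E'
from h import *
c=np.array([(62,175),(248,97),(336,300),(145,382)])/3.3+[190,120]   # far-left, far-right, near-right, near-left
W=back(c,0.16,"top"); print(W.round(4))
def f(p):
    x,y,a=p;ex=np.array([np.cos(a),np.sin(a)]);ey=np.array([-ex[1],ex[0]])
    o=np.array([x,y]); return (np.array([o+sx*.081*ex+sy*.071*ey for sx,sy in((1,1),(1,-1),(-1,-1),(-1,1))])-W[:,:2]).ravel()
r=least_squares(f,[*W[:,:2].mean(0),0.3]);x,y,a=r.x;print("bin",r.x.round(4),np.degrees(a),r.fun.round(4))
ex=np.array([np.cos(a),np.sin(a)]);ey=np.array([-ex[1],ex[0]])
M=back(np.array([(103,73)])/3.3+[190,120],0.235,"top")[0];print("mouth",M.round(4),"binframe",(M[:2]-[x,y])@ex,(M[:2]-[x,y])@ey)
M2=back([[307,258]],0.235,"scene")[0];print("mouth scene",M2.round(4))
# draw overlay of prediction
im={n:cv2.imread(f"pics/{n}0.png") for n in("scene","top")}
th=np.radians(35)
for n in im:
  P=[np.r_[[x,y]+sx*.081*ex+sy*.071*ey,.16] for sx,sy in((1,1),(1,-1),(-1,-1),(-1,1))]
  q=proj(P,n); big=cv2.resize(im[n],None,fx=4,fy=4)
  cv2.polylines(big,[(q*4+2).astype(np.int32)],True,(0,0,255),1)
  for yo in (0,):
    bx=-.07+.03*np.cos(th); A=np.r_[[x,y]+bx*ex+yo*ey,.022]; 
    q2=proj([A,M],n); cv2.line(big,*[tuple(int(v*4+2) for v in k) for k in q2],(255,0,0),1)
  u,v=(q.mean(0)*4).astype(int); cv2.imwrite(f"pics/ov_{n}.png",big[v-250:v+250,u-250:u+250])
E
python3 -c "
import cv2,numpy as np
a=[cv2.resize(cv2.imread(f'pics/ov_{n}.png'),(400,400)) for n in('top','scene')];cv2.imwrite('pics/ov.png',np.hstack(a))"
```

```text
[[0.5532 0.2942 0.16  ]
 [0.6197 0.1705 0.16  ]
 [0.4791 0.0959 0.16  ]
 [0.4132 0.2196 0.16  ]]
bin [0.5163 0.195  0.4901] 28.082389267176588 [ 0.0012  0.0016  0.0015 -0.     -0.0008 -0.0016 -0.0018 -0.    ]
mouth [0.6037 0.255  0.235 ] binframe 0.10538863921314544 0.01177711634166399
mouth scene [0.6051 0.261  0.235 ]
```

View pics/ov.png

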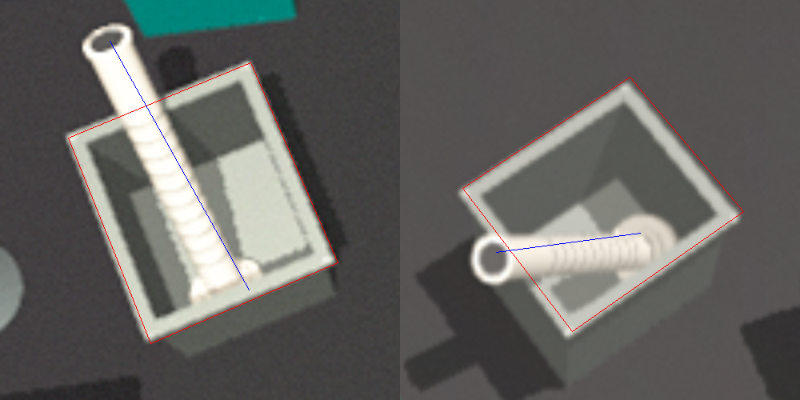

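Run:
```python
from h import *
from bench import readout
s=readout.state(); r=R.from_rotvec(s["ee_rot"]).as_matrix(); print(s["tool_pos"],r.round(3))
ya=np.arctan2(r[1,1],r[0,1]); want=0.4901+np.pi/2
d=want-ya; d=(d+np.pi/2)%np.pi-np.pi/2; print("spin",d, "time",s["time"])
```

```text
[0.13897612 0.58364554 0.23128179] [[-0.973  0.232 -0.   ]
 [ 0.232  0.973 -0.   ]
 [ 0.    -0.    -1.   ]]
spin 0.7238643393024127 time 0.6
```

Emit:
play_rows(
  moves=[
    {"tz":0.045,"spin":0.06},
    {"tz":0.045,"spin":0.06},
    {"tx":0.032,"ty":-0.024,"spin":0.06},
    {"tx":0.032,"ty":-0.024,"spin":0.06},
    {"tx":0.032,"ty":-0.024,"spin":0.06},
    {"tx":0.032,"ty":-0.024,"spin":0.06},
    {"tx":0.032,"ty":-0.024,"spin":0.06},
    {"tx":0.032,"ty":-0.024,"spin":0.06},
    {"tx":0.032,"ty":-0.024,"spin":0.06},
    {"tx":0.032,"ty":-0.024,"spin":0.06},
    {"tx":0.032,"ty":-0.024,"spin":0.06},
    {"tx":0.032,"ty":-0.024,"spin":0.06},
  ],
  fingers=1,
  squeeze=20,
)

```text
validation failed for argument at $.mo...
```

Emit:
play_rows(
  moves=[
    {"tx":0.0,"ty":0.0,"tz":0.045,"spin":0.06},
    {"tx":0.0,"ty":0.0,"tz":0.045,"spin":0.06},
  ],
  fingers=1.0,
  squeeze=20.0,
)

```text
time: 0.8
tool_pos: [0.1386, 0.5825, 0.3208]
ee_rot: [-0.175, -3.135, 0.006]
force: [1.0, 1.0, 0.2]
opening: 1.005
```

Emit:
play_rows(
  moves=[
    {"tx":0.037,"ty":-0.028,"tz":0.0,"spin":0.05},
    {"tx":0.037,"ty":-0.028,"tz":0.0,"spin":0.05},
    {"tx":0.037,"ty":-0.028,"tz":0.0,"spin":0.05},
    {"tx":0.037,"ty":-0.028,"tz":0.0,"spin":0.05},
    {"tx":0.037,"ty":-0.028,"tz":0.0,"spin":0.05},
    {"tx":0.037,"ty":-0.028,"tz":0.0,"spin":0.05},
    {"tx":0.037,"ty":-0.028,"tz":0.0,"spin":0.05},
    {"tx":0.037,"ty":-0.028,"tz":0.0,"spin":0.05},
    {"tx":0.037,"ty":-0.028,"tz":0.0,"spin":0.05},
    {"tx":0.037,"ty":-0.028,"tz":0.0,"spin":0.05},
    {"tx":0.037,"ty":-0.028,"tz":0.0,"spin":0.05},
    {"tx":0.037,"ty":-0.028,"tz":0.0,"spin":0.05},
  ],
)

```text
time: 2.0
tool_pos: [0.5843, 0.2462, 0.3214]
ee_rot: [-0.759, 3.048, 0.0]
force: [0.1, 1.8, 0.7]
opening: 1.001
```

Run:
```python
from h import *
from bench import readout,eyes
p=eyes.capture("wrist"); s=readout.state(); r=R.from_rotvec(s["ee_rot"]).as_matrix(); print(s["tool_pos"].round(4) if hasattr(s["tool_pos"],'round') else s["tool_pos"],"jaw yaw err",(np.arctan2(r[1,1],r[0,1])-.4901-np.pi/2+np.pi/2)%np.pi-np.pi/2)
c=(p["camera_matrix"],p["eye"],p["attitude"])
a,x,y=.4901,.5163,.195
ex=np.array([np.cos(a),np.sin(a)]);ey=np.array([-ex[1],ex[0]])
im=p["color"].copy()
P=[np.r_[[x,y]+bx*ex+.013*ey,z] for bx,z in((-.0454,.022),(.1037,.235),(.082,.204))]
q=proj(P,c);print(q.round())
for k in q: cv2.circle(im,tuple(int(v) for v in k),4,(0,0,255),-1)
cv2.imwrite("pics/w1.png",im)
```

```text
[0.5906 0.2413 0.3209] jaw yaw err -0.00315354515882893
[[319.  77.]
 [320. 226.]
 [320. 193.]]
```

View pics/w1.png

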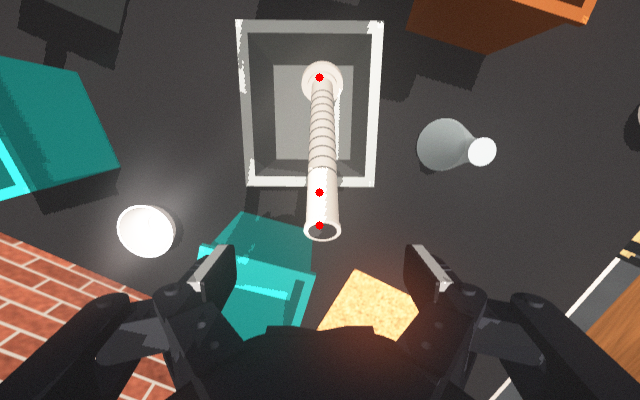

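Emit:
play_rows(
  moves=[
    {"tx":0.0,"ty":0.0,"tz":-0.03,"spin":0.0},
    {"tx":0.0,"ty":0.0,"tz":-0.03,"spin":0.0},
    {"tx":0.0,"ty":0.0,"tz":0.0,"spin":0.0},
  ],
)

```text
time: 2.35
tool_pos: [0.5801, 0.2466, 0.2569]
ee_rot: [0.753, -3.041, 0.001]
force: [1.1, 0.2, -0.8]
opening: 0.997
```

Run:
```python
from h import *
from bench import readout
s=readout.state(); print(s["tool_pos"],s["time"],s["joint_pos"])
```

```text
[0.58013445 0.24656186 0.25688425] 2.35 [ 2.92403609e-01  3.86723041e-01  1.40101425e+00 -8.28233776e-05
  1.36239718e+00 -1.76379080e+00]
```

Emit:
play_rows(
  moves=[
    {"tx":0.003,"ty":-0.002,"tz":-0.02,"spin":0.0},
    {"tx":0.0,"ty":0.0,"tz":-0.02,"spin":0.0},
    {"tx":0.0,"ty":0.0,"tz":-0.02,"spin":0.0},
    {"tx":0.0,"ty":0.0,"tz":-0.014,"spin":0.0},
    {"tx":0.0,"ty":0.0,"tz":0.0,"spin":0.0},
    {"tx":0.0,"ty":0.0,"tz":0.0,"spin":0.0},
  ],
)

```text
time: 2.95
tool_pos: [0.5864, 0.246, 0.1882]
ee_rot: [-0.756, 3.048, -0.0]
force: [-0.5, -0.2, -0.5]
opening: 0.999
```

Emit:
play_rows(
  moves=[
    {"tx":0.0,"ty":0.0,"tz":0.0,"spin":0.0},
    {"tx":0.0,"ty":0.0,"tz":0.0,"spin":0.0},
    {"tx":0.0,"ty":0.0,"tz":0.0,"spin":0.0},
    {"tx":0.0,"ty":0.0,"tz":0.0,"spin":0.0},
    {"tx":0.0,"ty":0.0,"tz":0.0,"spin":0.0},
    {"tx":0.0,"ty":0.0,"tz":0.0,"spin":0.0},
    {"tx":0.0,"ty":0.0,"tz":0.0,"spin":0.0},
    {"tx":0.0,"ty":0.0,"tz":0.0,"spin":0.0},
  ],
  fingers=0.0,
  squeeze=20.0,
)

```text
time: 3.75
tool_pos: [0.5862, 0.2459, 0.1876]
ee_rot: [-0.756, 3.049, 0.0]
force: [-0.5, 2.2, 3.6]
opening: 0.345
```

Run:
```python
from h import *
from bench import readout,eyes
s=readout.state(); print(s["tool_pos"],s["time"],s["force"],s["opening"])
for n in("wrist","top"): cv2.imwrite(f"pics/{n}2.png",eyes.capture(n)["color"])
a=cv2.imread("pics/top2.png"); w=cv2.imread("pics/wrist2.png")
a=cv2.resize(a[120:260,180:320],(400,400)); cv2.imwrite("pics/c2.png",np.hstack([a,w[:,120:520]]))
```

```text
[0.58620479 0.24592452 0.18755988] 3.75 [-0.50737863  2.20675785  3.6342156 ] 0.34532126637344074
```

View pics/c2.png

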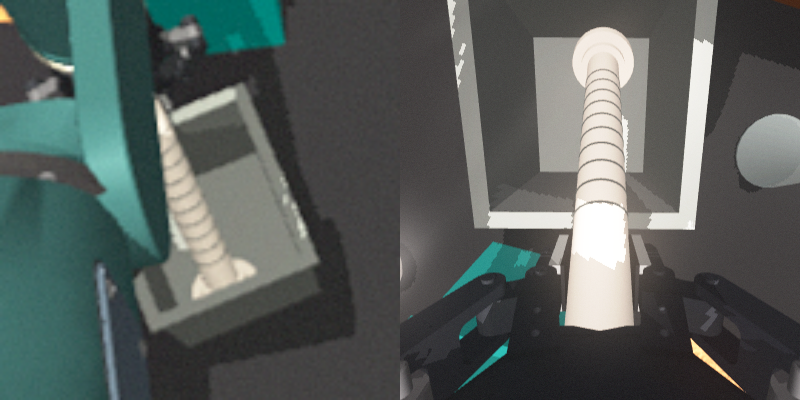

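Emit:
play_rows(
  moves=[
    {"tx":-0.0064,"ty":-0.0034,"tz":0.0032,"spin":0.0},
    {"tx":-0.0064,"ty":-0.0034,"tz":0.0032,"spin":0.0},
    {"tx":-0.0064,"ty":-0.0034,"tz":0.0032,"spin":0.0},
    {"tx":-0.0064,"ty":-0.0034,"tz":0.0032,"spin":0.0},
    {"tx":-0.0064,"ty":-0.0034,"tz":0.0032,"spin":0.0},
    {"tx":-0.0058,"ty":-0.0031,"tz":0.0018,"spin":0.0},
    {"tx":-0.0058,"ty":-0.0031,"tz":0.0018,"spin":0.0},
    {"tx":0.0,"ty":0.0,"tz":0.0,"spin":0.0},
  ],
)

```text
time: 4.65
tool_pos: [0.541, 0.2216, 0.2068]
ee_rot: [0.756, -3.048, 0.001]
force: [1.4, 1.2, 2.6]
opening: 0.347
```

Run:
```python
from h import *
from bench import readout,eyes
s=readout.state(); print(s["tool_pos"],s["time"],s["force"],s["opening"])
for n in("wrist","top"): cv2.imwrite(f"pics/{n}3.png",eyes.capture(n)["color"])
a=cv2.imread("pics/top3.png"); w=cv2.imread("pics/wrist3.png")
a=cv2.resize(a[120:260,180:320],(400,400)); cv2.imwrite("pics/c3.png",np.hstack([a,w[:,120:520]]))
```

```text
[0.54101266 0.22161248 0.20682152] 4.65 [1.43492739 1.16385906 2.63353705] 0.34739574404717316
```

View pics/c3.png

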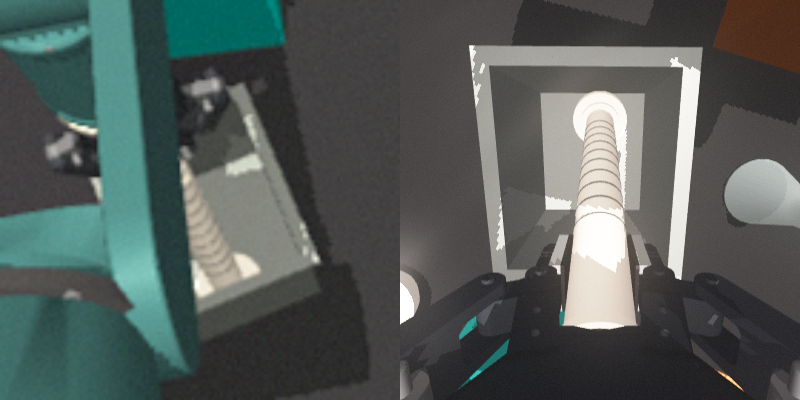

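Emit:
play_rows(
  moves=[
    {"tx":-0.0053,"ty":-0.0028,"tz":0.0025,"spin":0.0},
    {"tx":-0.0053,"ty":-0.0028,"tz":0.0025,"spin":0.0},
    {"tx":-0.0053,"ty":-0.0028,"tz":0.0025,"spin":0.0},
    {"tx":-0.0051,"ty":-0.0027,"tz":0.001,"spin":0.0},
    {"tx":-0.0051,"ty":-0.0027,"tz":0.001,"spin":0.0},
    {"tx":-0.0051,"ty":-0.0027,"tz":0.001,"spin":0.0},
    {"tx":-0.0051,"ty":-0.0027,"tz":0.001,"spin":0.0},
    {"tx":-0.0051,"ty":-0.0027,"tz":0.0,"spin":0.0},
    {"tx":0.0,"ty":0.0,"tz":0.0,"spin":0.0},
  ],
)

```text
time: 5.65
tool_pos: [0.5, 0.2001, 0.2183]
ee_rot: [0.756, -3.048, 0.0]
force: [1.2, 0.9, -0.7]
opening: 0.336
```

```bash
cat > look.py <<'E'
import sys
from h import *
from bench import readout,eyes
k=sys.argv[1]
s=readout.state(); print(s["tool_pos"],s["time"],s["force"],s["opening"])
d=np.array(s["tool_pos"][:2])-[.5163,.195];e=np.array([.8823,.4707]);print("binxy",d@e,d@[-e[1],e[0]])
o=[]
for n in("wrist","top","scene"):
    p=eyes.capture(n); cv2.imwrite(f"pics/{n}{k}.png",p["color"]); o.append(p["color"])
    if n=="wrist": np.savez(f"w{k}.npz",K=p["camera_matrix"],e=p["eye"],a=p["attitude"])
a=cv2.resize(o[1][120:260,180:320],(300,300)); b=cv2.resize(o[2][180:320,270:410],(300,300))
cv2.imwrite(f"pics/c{k}.png",np.hstack([np.vstack([a,b]),cv2.resize(o[0][:,120:520],(500,600))]))
E
python3 look.py 4
```

```text
[0.49995291 0.20008697 0.21828488] 5.65 [ 1.16747691  0.9286038  -0.74347818] 0.33648654591573035
binxy -0.012028599628123247 0.012182803748738329
```

View pics/c4.png

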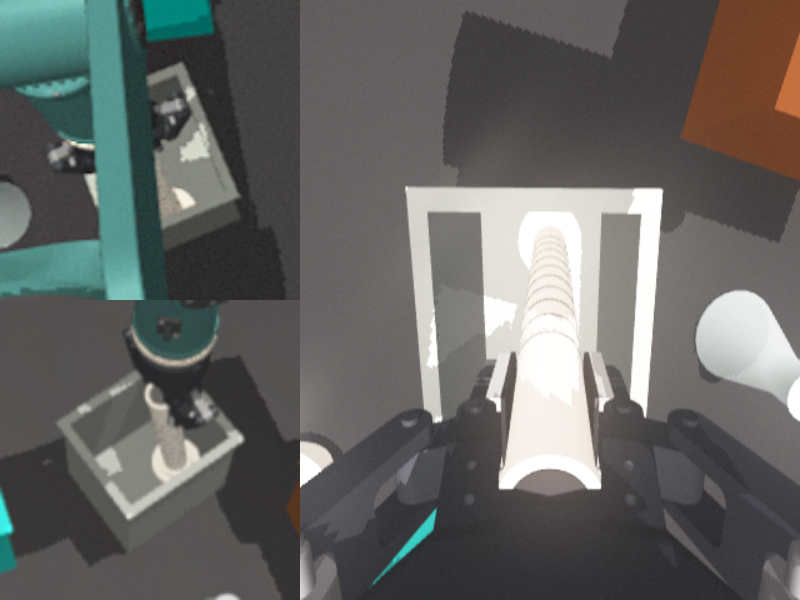

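Emit:
play_rows(
  moves=[
    {"tx":-0.004,"ty":-0.0021,"tz":0.0,"spin":0.0},
    {"tx":-0.004,"ty":-0.0021,"tz":0.0,"spin":0.0},
    {"tx":-0.004,"ty":-0.0021,"tz":0.0,"spin":0.0},
    {"tx":-0.004,"ty":-0.0021,"tz":0.0,"spin":0.0},
    {"tx":-0.004,"ty":-0.0021,"tz":0.0,"spin":0.0},
    {"tx":0.0,"ty":0.0,"tz":0.0,"spin":0.0},
    {"tx":0.0,"ty":0.0,"tz":0.0,"spin":0.0},
  ],
)

```text
time: 6.5
tool_pos: [0.4806, 0.1899, 0.2183]
ee_rot: [0.756, -3.049, 0.0]
force: [1.0, 0.2, -1.1]
opening: 0.345
```

```bash
python3 look.py 5
python3 - <<'E'
from h import *
e=np.array([.8823,.4707]);n=np.array([-e[1],e[0]])
im=[cv2.imread("pics/scene5.png"),cv2.imread("pics/wrist5.png")]; w=np.load("w5.npz"); W=(w["K"],w["e"],w["a"])
t=np.linspace(0,2*np.pi,60);o=[]
for i,c in zip(im,("scene",W)):
  b=cv2.resize(i,None,fx=4,fy=4)
  for z,r in((.015,.03),(.005,.03),(.265,.0165)):
    q=proj(np.c_[np.array([.5163,.195])-.034*e+.012*n+r*np.c_[np.cos(t),np.sin(t)],np.full(60,z)],c)
    cv2.polylines(b,[(q*4+2).astype(np.int32)],True,(0,0,255),1)
  o.append(b)
a=cv2.resize(o[0][720:1280,1080:1640],(400,400));x=cv2.resize(o[1][400:1600,680:1880],(400,400));cv2.imwrite("pics/o5.png",np.hstack([a,x]))
E
```

```text
[0.48058371 0.18989342 0.21826151] 6.5 [ 0.99622693  0.23440211 -1.12571487] 0.344990213882074
binxy -0.03391615509097667 0.012306119766824098
```

View pics/c5.png

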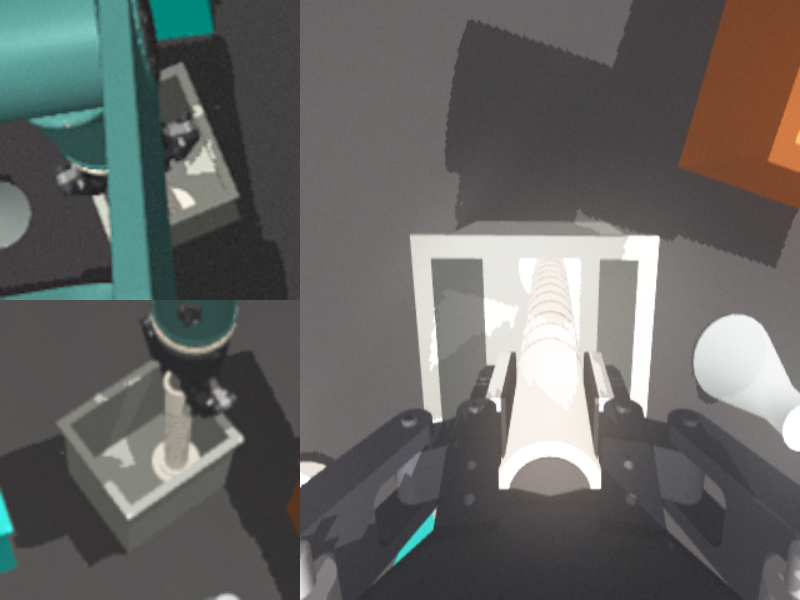

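View pics/o5.png

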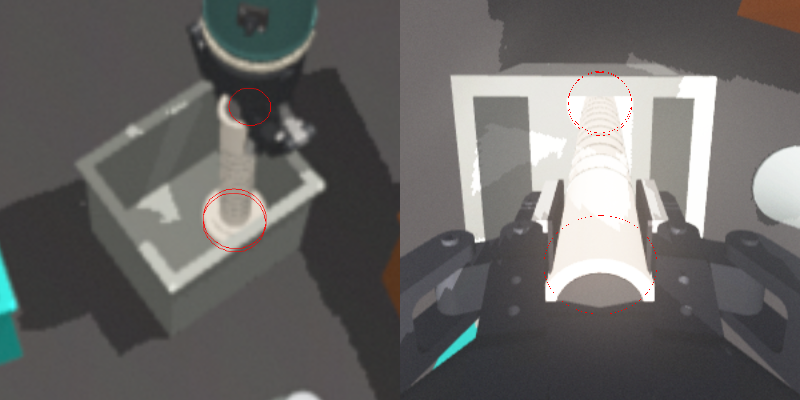

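Emit:
play_rows(
  moves=[
    {"tx":0.0,"ty":0.0,"tz":-0.001,"spin":0.0},
    {"tx":0.0,"ty":0.0,"tz":-0.001,"spin":0.0},
    {"tx":0.0,"ty":0.0,"tz":-0.001,"spin":0.0},
    {"tx":0.0,"ty":0.0,"tz":0.0,"spin":0.0},
  ],
)

```text
time: 7.05
tool_pos: [0.4808, 0.19, 0.2151]
ee_rot: [0.756, -3.049, 0.0]
force: [0.2, 0.2, -1.4]
opening: 0.344
```

Emit:
play_rows(
  moves=[
    {"tx":0.0,"ty":0.0,"tz":-0.001,"spin":0.0},
    {"tx":0.0,"ty":0.0,"tz":-0.001,"spin":0.0},
    {"tx":0.0,"ty":0.0,"tz":0.0,"spin":0.0},
  ],
)

```text
time: 7.35
tool_pos: [0.4809, 0.19, 0.2132]
ee_rot: [0.756, -3.049, 0.0]
force: [-0.3, 0.2, -2.0]
opening: 0.342
```

```bash
python3 look.py 6
```

```text
[0.48087634 0.1900185  0.2131885 ] 7.35 [-0.27731758  0.23955872 -2.03592947] 0.34224516006616124
binxy -0.0335990859196547 0.012278739184203155
```

View pics/c6.png

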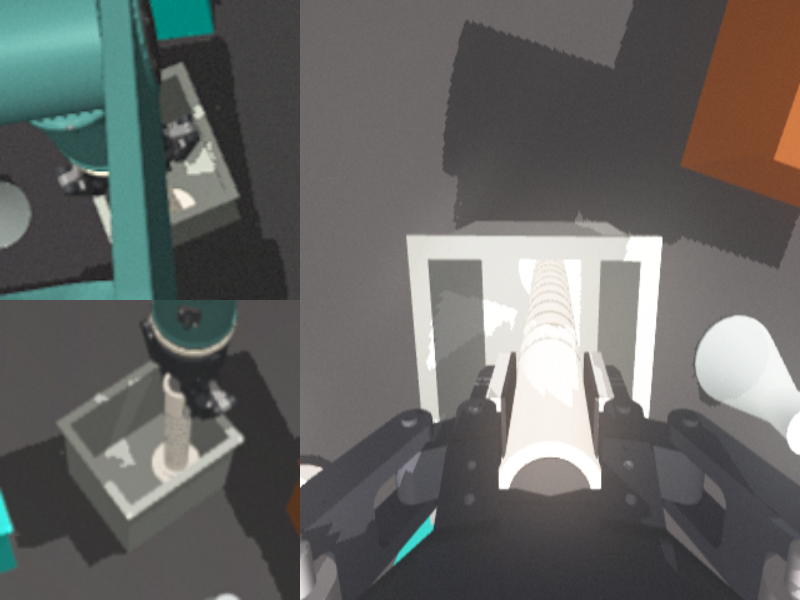

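Run:
```python
from h import *
w=np.load("w6.npz"); W=(w["K"],w["e"],w["a"]); e=np.array([.8823,.4707]);n=np.array([-e[1],e[0]])
print(w["e"])
for z in (.26,.265,.27):
  for uv in((320,294.7),):
    p=back(uv,z,W)[0]; d=p[:2]-[.5163,.195]; print(z,d@e,d@n)
im=cv2.imread("pics/wrist6.png"); cv2.imwrite("pics/w6z.png",cv2.resize(im[140:340,220:420],(600,600),interpolation=cv2.INTER_CUBIC))
```

```text
[0.42255026 0.15856328 0.35485125]
0.26 -0.03595329970707943 0.012042211828979809
0.265 -0.03932240951888421 0.012038926398335608
0.27 -0.04269151933068892 0.012035640967691406
```

View pics/w6z.png

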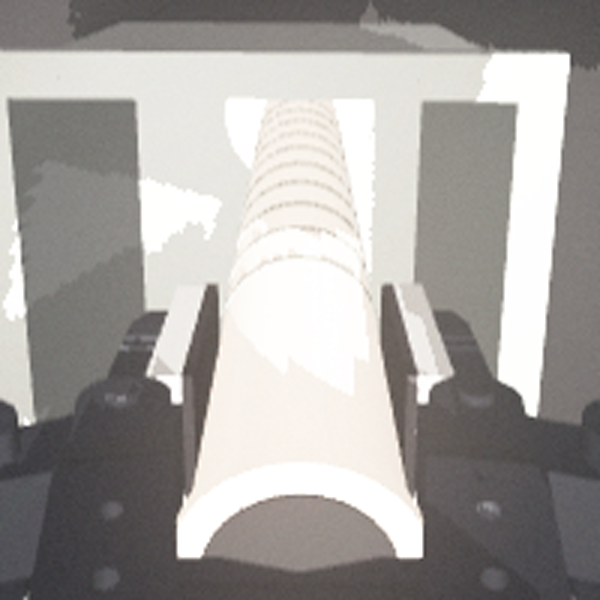

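Emit:
play_rows(
  moves=[
    {"tx":0.0,"ty":0.0,"tz":-0.001,"spin":0.0},
    {"tx":0.0,"ty":0.0,"tz":-0.001,"spin":0.0},
    {"tx":0.0,"ty":0.0,"tz":0.0,"spin":0.0},
  ],
)

```text
time: 7.8
tool_pos: [0.4809, 0.1901, 0.2112]
ee_rot: [0.756, -3.049, 0.0]
force: [0.9, 0.1, -1.6]
opening: 0.343
```

Emit:
play_rows(
  moves=[
    {"tx":0.0,"ty":0.0,"tz":-0.001,"spin":0.0},
    {"tx":0.0,"ty":0.0,"tz":-0.001,"spin":0.0},
    {"tx":0.0,"ty":0.0,"tz":0.0,"spin":0.0},
  ],
)

```text
time: 8.1
tool_pos: [0.4819, 0.1903, 0.2108]
ee_rot: [-0.756, 3.047, 0.0]
force: [-1.3, 0.2, 8.9]
opening: 0.344
```

```bash
python3 look.py 7
python3 - <<'E'
import cv2,numpy as np
im=cv2.imread("pics/wrist7.png"); s=cv2.imread("pics/scene7.png"); s0=cv2.imread("pics/scene5.png")
f=lambda a:cv2.resize(a[195:285,300:400],(400,360),interpolation=cv2.INTER_CUBIC)
cv2.imwrite("pics/w7z.png",np.vstack([np.hstack([f(s0),f(s)])]))
E
```

```text
[0.48187439 0.1903295  0.21079447] 8.1 [-1.32417907  0.24584341  8.92410974] 0.3439188117772753
binxy -0.03257211810610519 0.012083355657289897
```

View pics/w7z.png

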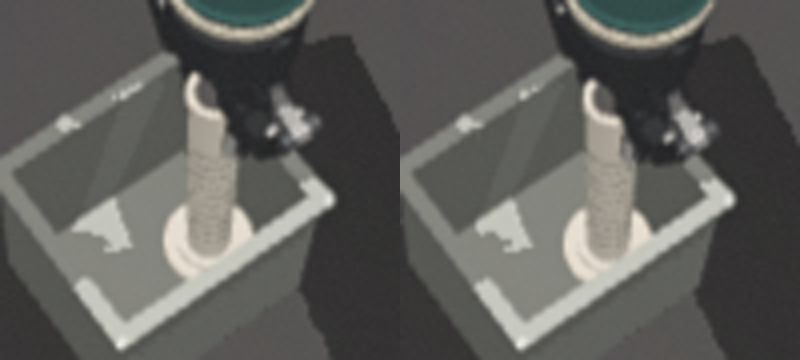

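View pics/c7.png

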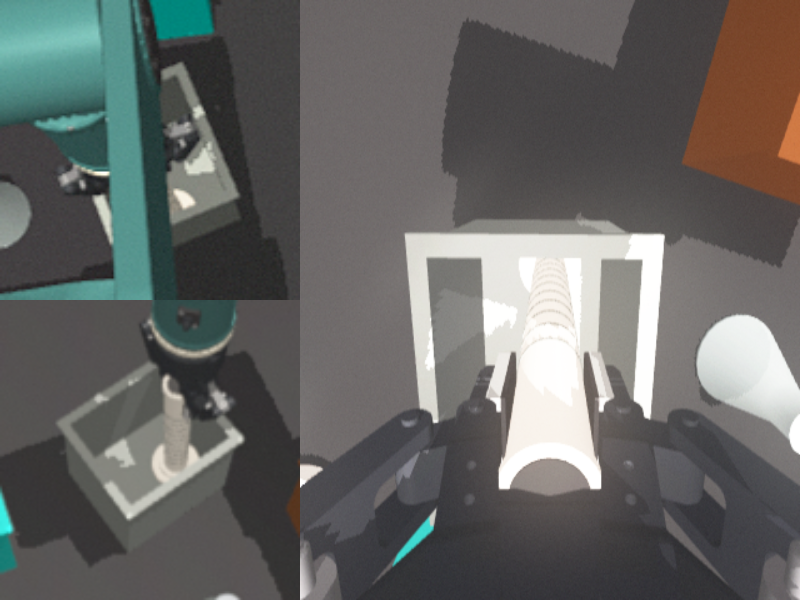

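Run:
```python
from h import *
e=np.array([.8823,.4707]);n=np.array([-e[1],e[0]]);t=np.linspace(0,2*np.pi,200)
ex=np.r_[e,0];ey=np.r_[n,0];ez=np.array([0,0,1.])
def circ(x,th,s,r,y=.012):
    ax=np.sin(th)*ex+np.cos(th)*ez; px=np.cos(th)*ex-np.sin(th)*ez
    o=np.r_[.5163,.195,.005+.03*abs(np.sin(th))]+x*ex+y*ey
    return o+s*ax+r*(np.cos(t)[:,None]*px+np.sin(t)[:,None]*ey)
for th in (0,3,6,9,12):
  for x in(-.04,-.03,-.02):
    T=np.radians(th);m=proj(circ(x,T,.26,.0165),"scene");f=proj(circ(x,T,.01,.03),"scene")
    print(th,x,"mouth left",m[:,0].min().round(1),"top",m[:,1].min().round(1),"foot left",f[:,0].min().round(1),"bottom",f[:,1].max().round(1))
```

```text
0 -0.04 mouth left 351.8 top 208.9 foot left 342.4 bottom 265.2
0 -0.03 mouth left 348.3 top 211.3 foot left 339.5 bottom 267.3
0 -0.02 mouth left 344.8 top 213.6 foot left 336.6 bottom 269.4
3 -0.04 mouth left 347.0 top 211.8 foot left 342.3 bottom 265.2
3 -0.03 mouth left 343.5 top 214.1 foot left 339.4 bottom 267.3
3 -0.02 mouth left 340.0 top 216.4 foot left 336.4 bottom 269.4
6 -0.04 mouth left 342.3 top 214.7 foot left 342.2 bottom 265.2
6 -0.03 mouth left 338.8 top 217.1 foot left 339.2 bottom 267.3
6 -0.02 mouth left 335.2 top 219.5 foot left 336.3 bottom 269.4
9 -0.04 mouth left 337.5 top 217.9 foot left 342.1 bottom 265.3
9 -0.03 mouth left 334.0 top 220.2 foot left 339.1 bottom 267.3
9 -0.02 mouth left 330.4 top 222.6 foot left 336.2 bottom 269.4
12 -0.04 mouth left 332.8 top 221.1 foot left 342.0 bottom 265.3
12 -0.03 mouth left 329.2 top 223.5 foot left 339.1 bottom 267.4
12 -0.02 mouth left 325.7 top 225.9 foot left 336.1 bottom 269.4
```

Emit:
play_rows(
  moves=[
    {"tx":0.0,"ty":0.0,"tz":0.0,"spin":0.0},
    {"tx":0.0,"ty":0.0,"tz":0.0,"spin":0.0},
    {"tx":0.0,"ty":0.0,"tz":0.0,"spin":0.0},
    {"tx":0.0,"ty":0.0,"tz":0.0,"spin":0.0},
    {"tx":0.0,"ty":0.0,"tz":0.0,"spin":0.0},
    {"tx":0.0,"ty":0.0,"tz":0.0,"spin":0.0},
    {"tx":0.0,"ty":0.0,"tz":0.0,"spin":0.0},
  ],
  fingers=1.0,
)

```text
time: 8.95
tool_pos: [0.481, 0.19, 0.2093]
ee_rot: [0.756, -3.049, 0.0]
force: [0.1, 0.4, -0.0]
opening: 0.996
```

```bash
python3 look.py 8
```

```text
[0.48099637 0.19003745 0.20931521] 8.95 [ 0.12802734  0.3595688  -0.00359876] 0.9962780920085035
binxy -0.0334842657523113 0.012238962782972606
```

View pics/c8.png

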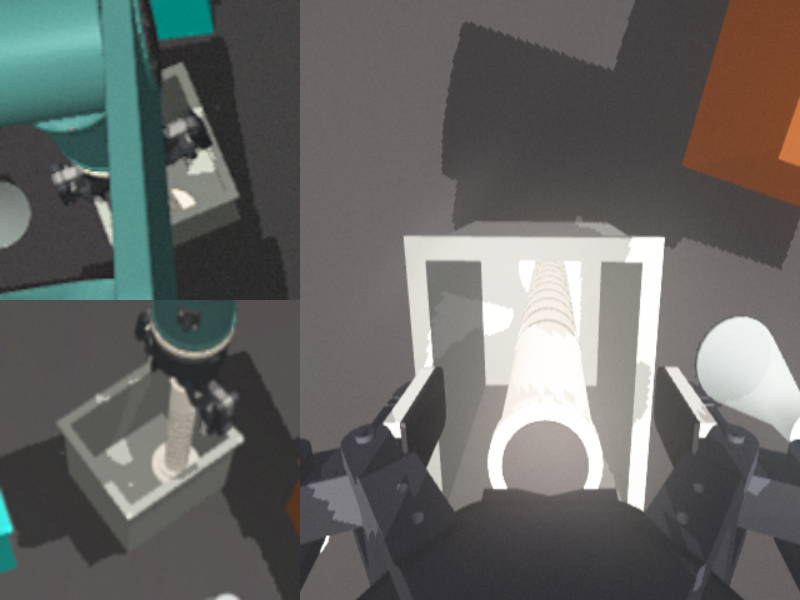

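Released and settled. I'm retreating straight up, then clear for the cameras.

Emit:
play_rows(
  moves=[
    {"tx":0.0,"ty":0.0,"tz":0.01,"spin":0.0},
    {"tx":0.0,"ty":0.0,"tz":0.02,"spin":0.0},
    {"tx":0.0,"ty":0.0,"tz":0.03,"spin":0.0},
    {"tx":0.0,"ty":0.0,"tz":0.03,"spin":0.0},
    {"tx":0.0,"ty":0.0,"tz":0.03,"spin":0.0},
    {"tx":-0.02,"ty":0.04,"tz":0.0,"spin":0.0},
    {"tx":-0.02,"ty":0.04,"tz":0.0,"spin":0.0},
    {"tx":-0.02,"ty":0.04,"tz":0.0,"spin":0.0},
    {"tx":-0.02,"ty":0.04,"tz":0.0,"spin":0.0},
    {"tx":-0.02,"ty":0.04,"tz":0.0,"spin":0.0},
    {"tx":0.0,"ty":0.0,"tz":0.0,"spin":0.0},
  ],
)

```text
time: 10.2
tool_pos: [0.3784, 0.3943, 0.3302]
ee_rot: [-0.764, 3.047, 0.004]
force: [0.3, -0.7, 0.2]
opening: 0.999
```

```bash
python3 look.py 9
python3 - <<'E'
from h import *
e=np.array([.8823,.4707]);n=np.array([-e[1],e[0]]);t=np.linspace(0,2*np.pi,90);o=[]
for c,(u,v) in(("scene",(340,245)),("top",(250,190))):
  b=cv2.resize(cv2.imread(f"pics/{c}9.png"),None,fx=4,fy=4,interpolation=cv2.INTER_CUBIC)
  for z,r in((.015,.03),(.265,.0165)):
    q=proj(np.c_[np.array([.5163,.195])-.037*e+.012*n+r*np.c_[np.cos(t),np.sin(t)],np.full(90,z)],c)
    cv2.polylines(b,[(q*4+2).astype(np.int32)],True,(0,0,255),1)
  o.append(b[v*4-200:v*4+200,u*4-200:u*4+200])
cv2.imwrite("pics/o9.png",np.hstack(o))
E
```

```text
[0.37842786 0.39433672 0.33018173] 10.2 [ 0.3326957  -0.72587006  0.15403737] 0.9992407254634668
binxy -0.0278167995017526 0.24077120171027377
```

View pics/o9.png

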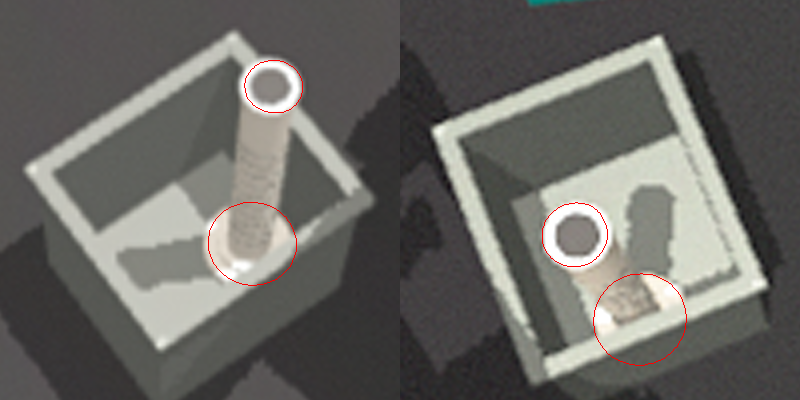

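View pics/top9.png

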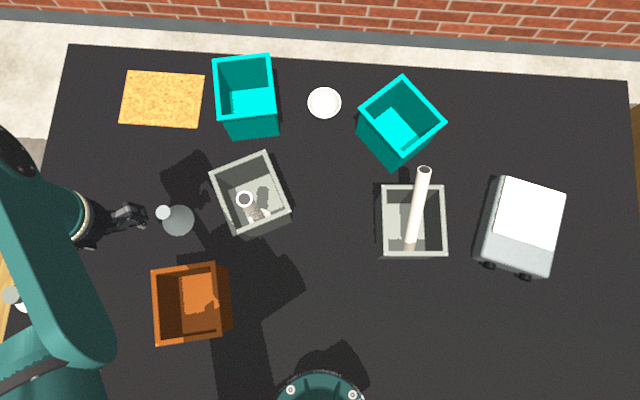

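The upright model drawn over both views matches the mouth and foot. The tube is unchanged and the gripper is clear.

```bash
python3 -c "
from bench import job; print(job.hand_in())"
```

```text
the job is handed in; nothing more can be done
None
```

The measuring cylinder is standing upright on its foot in its own bin, let go, and the job is handed in. No verdict was reported.

I gripped the stem near its top with 20 N and swung it upright about its foot. I then lowered it until it touched the floor (about 9 N), opened the gripper and moved clear.

- **Upright:** just before release it leaned about 3°. After release, an upright model drawn over the scene and top views matched its mouth and foot to within about a pixel or two.
- **Position:** the foot is at about x = -0.037, y = +0.012 m in the bin's frame, inside the limits. It stands close to the -x wall: the x limit is -0.045, and the wall itself stops the foot at about -0.040.
- **Tube:** it looks the same in the top view as at the start, by eye only.
- **Robot:** the gripper was open and well clear, with no contact force. The simulated clock was at about 10.3 s of the 35 s allowed.

One disagreement: while held, the stem sat about 7 mm off the centre of the pads by my image estimates. This did not affect the result. My first move call was refused by the interface; I sent it again in full form and it ran.

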